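# Set the outrigger leg to its pointer and throw the cam lever, holding on

## Robot

A 6-joint arm with a two-finger parallel gripper is mounted at the origin on the work surface. World frame = base frame: x ahead of the robot, y to its left, z up, the work surface at z = 0. Lengths are in m, angles in rad, forces in N, time in s.
With the tool pointing down it reaches from about 0.35 to 0.975 m from the base axis. Payload 7.1 kg.
Tool frame: the origin (TCP) lies on the centre line of the jaws, within the pads' length; the fingertips stand 8 mm ahead of it and the grasp point (between the pads) lies 11 mm behind it; z points along the fingers, y is the line along which they close (so a half turn about z gives the same grasp; the last joint's range is limited). The gripper opens to 88 mm and grips with 3 to 60 N. Pads are 20 mm wide; open, the fingers measure 115 mm over their backs; the gripper's body (75 mm by 178 mm) begins 61 mm behind the grasp point.
Start: joints at [1.155, 0.423, 1.63, -0, 1.089, -0.019], TCP at [0.242, 0.576, 0.231] pointing down, gripper open.
Joint ranges: [-3, 3], [-0.9, 2.11], [0.09, 2.58], [-1.31, 4.45], [0.11, 2.69], [-2.54, 2.54]. Speed limits (rad/s): [2.39, 2.39, 3.01, 3.14, 3.14, 3.14].

## Interface

Orientations are given as a unit quaternion [w, x, y, z].
In Python, from workcell import r, grab_frame, camera_model gives the robot as it stands. The module is installed in compiled form; this text tells all that it offers.
- The arm moves only by the shell command python3 -m handwheel 'ROWS' [OPENING] [FORCE]. ROWS is JSON, one flat list of numbers, 6 for each row, row after row: the shift along the world's x, y, z in mm, then the turn, a rotation vector about the world's x, y, z in degrees. In form: [tx, ty, tz, wx, wy, wz, tx, ty, tz, wx, wy, wz, ...]. A call has 1 to 8 rows; each row shifts and turns the commanded pose from where the row before left it; what a row does not reach is not made up. A row lasts 1/10 s, in which the tool goes at most 50 mm and 8.59 degrees, less where a joint would pass 70% of its speed; a pose out of reach is approached as far as the arm can. A call is refused whole if a number of a shift passes 50 or a number of a turn 8.59, either way. A call with a gripper value outside its range is refused whole. OPENING is the opening, from -1 (shut) to 1 (fully open), so that 0 is half open, set as the call begins (- or left out, the last holds). The fingers move at their own pace and stop on an object; FORCE is the grip in N (left out, the last holds). Time passes only in rows, so rows that do not move let the fingers close. It gives the time, the measured TCP pose, the force, the opening and the grip force at its end, in the units of the state.
- r.get_obs(): the state, without advancing time (a new reading comes with each control period).
- grab_frame(name): name is "side" or "top" or "wrist"; returns (picture, depth): 400x640x3 uint8, red, green, blue; 400x640 float32, m along the optical axis (not along the pixel's ray), 0 where there is no reading.
- camera_model(name): a dict with "fov_y" (degrees; the focal length in pixels is half the picture's height over the tangent of half this angle, whatever the lens; pixels are square), "cx", "cy" (the principal point, pixels), "dist_coeffs" ([k1, k2, p1, p2, k3] as OpenCV has them; the pictures are not rectified), "origin" and "rotation" of the camera in the world. Camera axes: x right, y down, z forward; pixel columns grow to the right and rows downward; lengths in m; the calibration is good to about 2 mm. A picture is of the moment at which its call begins: read the wrist's pose just before it. camera_model takes no time and is no camera call; for the wrist camera it gives the pose at the moment of the call.
- r.finish_job(): hands the job in; it is judged then, once.
The state is a dict: "t": time; "joint_pos": joint angles; "joint_velocities": joint speeds; "joint_efforts": joint torques, N m; "tcp_pos": TCP position; "orientation": TCP orientation; "wrist_force": force on the tool from outside, world axes, zero at the start; "moment": the same for the moment, N m; "finger_gap": opening from 0.0 (shut) to 1.0 (fully open); "grasp_force": force on a finger pad.
Only numpy, scipy, OpenCV 4.12 (cv2) and the standard library are available. Lean on these libraries where they do the work, as an engineer would, in place of code of your own. Each camera call takes 0.05 s, during which the arm holds its last target. There are 200 camera calls.

## Task

Beside the bench vise, draw the locking pin straight up out of the outrigger bracket and park it upright in the side notch of the block next to the bracket, its collar resting on the block, and let it go. Then take the cam lever by its upright grip, pull the sliding leg out with the lever still open until the leg's end face is level with the pointer blade, and holding it there against its return spring swing the lever fully home over the leg. Finish still gripping the lever grip with the leg at the pointer - do not let go - and leave the other things on the bench where they lie.

Things in the scene. Friction and masses are not known exactly. Their poses are not given: they have to be found in the camera images.
- bore (a point): Mouth (middle) of the 10 mm locking bore in the flat top, 52 mm above the bench, of the fixed level aluminium bracket, 50 mm wide (x) and 160 mm long (y). The bracket's +y is the direction in which the leg slides out, z is up; the cam lever opens on its +x side. Its end face, where the leg comes out, is 50 mm from the bore along +y. Below it runs a dark foot rail, 66 mm wide, 8 mm high.
- pin: Loose steel locking pin, about 90 g, 85 mm long, upright in the bore at the start and blocking the leg: 8 mm shank reaching 32 mm below a 24 mm collar, 5 mm thick, that rests on the bracket top; above it a plain round grip, 16 mm in diameter, 48 mm tall. Origin at the foot of the shank, z up along the pin.
- pin_grip (a point): Middle of the pin's round grip, on its axis: 29 mm above the underside of the collar (and so above the bracket top while it is home), 24 mm above the collar's upper face, 24 mm below the pin's top.
- notch (a point): Parking notch in a fixed aluminium block (40 mm in x, 52 in y, 52 high) on the bracket's -x side; axes as the bracket's. A full-height slot 12 mm wide (6 mm either way in y of this point), open to -x, closed 13 mm from here towards +x. Origin on its middle line, at the block's top. The shank goes in from above or from the open side; the collar then rests on the top, pin_grip 29 mm above here.
- leg_end (a point): Middle of the upper edge of the steel leg's outer end face (leg 30 mm wide, 24 mm high, top 36 mm above the bench). Axes as the bracket's: +y is outwards along the leg. The leg does not turn.
- pointer_blade (a point): Top of the tip of a thin upright steel blade (3 mm thick in y, top 50 mm above the bench) clamped on the foot rail beside the leg on its -x side, a few millimetres clear of the leg. Fixed. Axes as the bracket's. The leg is at its mark when leg_end and this point have the same place along the bracket's y.
- lever_pivot (a point): Axis (vertical) of the dark steel cam lever, on top of the leg, 25 mm back from leg_end; it travels with the leg, and its frame does not turn with the lever.
- lever_grip: Black round upright grip at the free end of the cam lever: 18 mm in diameter, 50 mm tall, spinning freely on its own vertical axis, which stands 60 mm from lever_pivot. Origin at its foot, 49 mm above the bench. It may be held without turning the gripper as the lever swings.
- grip_mid (a point): On the axis of the lever grip, 27 mm above its foot, 76 mm above the bench: where to hold it. The leg carries the lever: pulling the grip along the bracket's +y pulls the leg out; moving the grip on a circle of 60 mm about lever_pivot swings the lever with the leg standing still.
- leg (a joint): How far the leg is out, m: 0 at the start (pinned), at most 0.11. A spring pulls it back with 5 N at 0 and 7 N at 0.1; friction about 1 N. The leg springs back when let go.
- lever (a joint): Angle of the cam lever, rad: 0 fully home (at its stop, lying back along the leg, grip towards the bracket's -y from lever_pivot); grows as it opens towards the bracket's +x. In the bracket's x, y the grip lies at 60 mm x (sin, -cos) of this angle from lever_pivot. Starts at 0.9 to 1.15, stop at 1.25. Light friction, stays where it is left.
- washer: Bystander: steel ring, 48 mm across, 8 mm high. Origin under its centre.
- drift: Bystander: brass rod, 14 mm in diameter, 100 mm long, lying.
- packing: Bystander: small wooden block, 70 x 35 x 22 mm.
- wrench: Bystander: steel spanner, 160 mm long, lying.
- grinder: Bystander: hand grinder, dark steel pencil shape, 22 mm thick and 170 mm long, lying.
- oilcan: Bystander: grey metal can, 64 mm across, 130 mm high.
- screwdriver: Bystander: screwdriver with a black handle, 180 mm long, lying.
Not all that is in view belongs to the job. What is shaped like the part that bears notch but purple is not meant. What is shaped like the pin but green is not meant.

How it is judged:
By the outcome, as a careful person would: the job done as asked, in the order asked, and still so for the second after the job is handed in, while the arm keeps its last pose, push and grip.
It also fails if it takes over 48 s, if anything falls off the work surface, if the arm or the gripper's body presses on something with over 40 N, if the wrist force passes 120 N, or if a joint passes its speed limit or range.

## Working session

There is one attempt and no reset: what is moved stays moved. The work goes in short steps, Python scripts to look and compute and a shell command to move; the robot and the scene stay as the last step left them, time stands still between calls to the robot, and variables do not carry over. Pictures are saved under pics/ and viewed, at most 11 in all, crops included, and the job is handed in when it is done.

```bash
mkdir -p pics; cat > h.py <<'E'
import numpy as np, cv2
from workcell import r, grab_frame, camera_model
def K(m):
    f=200/np.tan(np.radians(m["fov_y"])/2); return np.array([[f,0,m["cx"]],[0,f,m["cy"]],[0,0,1]])
def ray(m,uv):
    p=cv2.undistortPoints(np.array(uv,float).reshape(-1,1,2),K(m),np.array(m["dist_coeffs"],float)).reshape(-1,2)
    d=np.c_[p,np.ones(len(p))]@np.array(m["rotation"],float).T
    return np.array(m["origin"],float),d
def onz(m,uv,z):
    o,d=ray(m,uv); return o+d*((z-o[2])/d[:,2])[:,None]
def bydepth(m,uv,dep):
    o,d=ray(m,uv); return o+d*np.array([dep[int(round(v)),int(round(u))] for u,v in uv])[:,None]
def grab(n):
    m=camera_model(n); a,d=grab_frame(n); np.savez(f'{n}.npz',a=a,d=d,**{'m_'+k:np.array(v) for k,v in m.items()}); return m,a,d
def load(n):
    z=np.load(n+'.npz'); m={k[2:]:z[k] for k in z.files if k[:2]=='m_'}; return m,z['a'],z['d']
def save(fn,a,box=None,s=1):
    if box: a=a[box[1]:box[3],box[0]:box[2]]
    cv2.imwrite('pics/'+fn,cv2.resize(a[:,:,::-1],None,fx=s,fy=s,interpolation=cv2.INTER_CUBIC))
E
python3 - <<'E'
from h import *
for n in("top","side"):
    m,a,d=grab(n); save(n+'0.png',a); print(m)
E
```

```text
{'fov_y': 47.07649500945876, 'cx': 320.65073391478984, 'cy': 207.90003228737703, 'dist_coeffs': array([-0.03263236,  0.        ,  0.        ,  0.        ,  0.        ]), 'origin': array([ 0.39164008, -0.06810682,  1.46036939]), 'rotation': array([-0.03522666,  0.7070941 , -0.70560423,  0.02999471])}
{'fov_y': 53.33801075064174, 'cx': 324.2417692498421, 'cy': 193.52317996882306, 'dist_coeffs': array([-0.0036333,  0.       ,  0.       ,  0.       ,  0.       ]), 'origin': array([ 0.34272305, -0.85847715,  0.74163969]), 'rotation': array([-0.41823005,  0.90062535, -0.10303008,  0.05781361])}
```

```bash
python3 - <<'E'
s=open('h.py').read()
s=s.replace('''np.array(m["rotation"],float).T''','''Rot(m).T''').replace('def ray','''def Rot(m):
    w,x,y,z=np.array(m["rotation"],float); return Rotation.from_quat([x,y,z,w]).as_matrix()
def ray''').replace('import numpy as np, cv2','import numpy as np, cv2\nfrom scipy.spatial.transform import Rotation')
open('h.py','w').write(s)
E
```

```text
(no output)
```

View pics/top0.png

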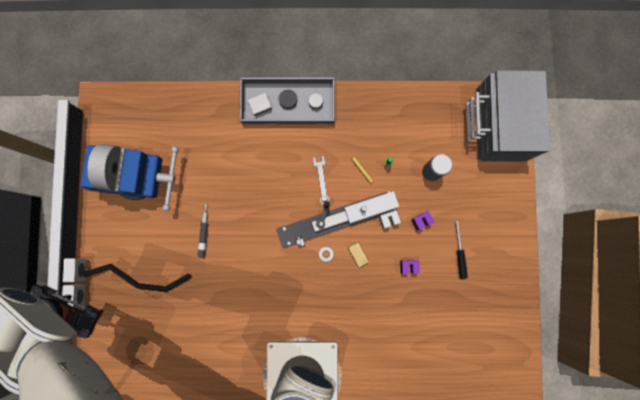

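View pics/side0.png

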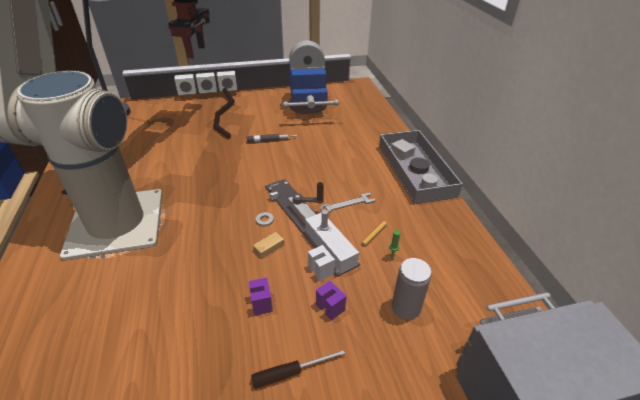

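Top view: silver bracket at about (372,208) with pin at (363,210). The notch block candidates are white (389,219), purple (423,220) and purple (410,267). White fits: it is aluminium and touches the bracket's side. Pin candidates are steel at (363,210), in the bracket, and green at (389,162). Steel fits. I'll confirm in one crop.

```bash
python3 - <<'E'
from h import *
m,a,d=load('top'); save('topc.png',a,(270,170,430,270),5)
pts={'pin':(363,210,.109),'grip':(326,207,.099),'brA':(394,194,.052),'brB':(400,208,.052),'block':(389,219,.052),'washer':(326,254,0)}
for k,(u,v,z) in pts.items(): print(k,onz(m,[(u,v)],z)[0].round(3),bydepth(m,[(u,v)],d)[0].round(3))
E
```

```text
pin [ 0.511 -0.183  0.109] [ 0.511 -0.183  0.107]
grip [ 0.52  -0.074  0.099] [ 0.525 -0.074  0.053]
brA [ 0.565 -0.284  0.052] [ 0.565 -0.284  0.053]
brB [ 0.522 -0.302  0.052] [ 0.527 -0.311 -0.003]
block [ 0.488 -0.268  0.052] [ 0.492 -0.276 -0.009]
washer [ 0.38  -0.074  0.   ] [ 0.38  -0.074 -0.   ]
```

View pics/topc.png

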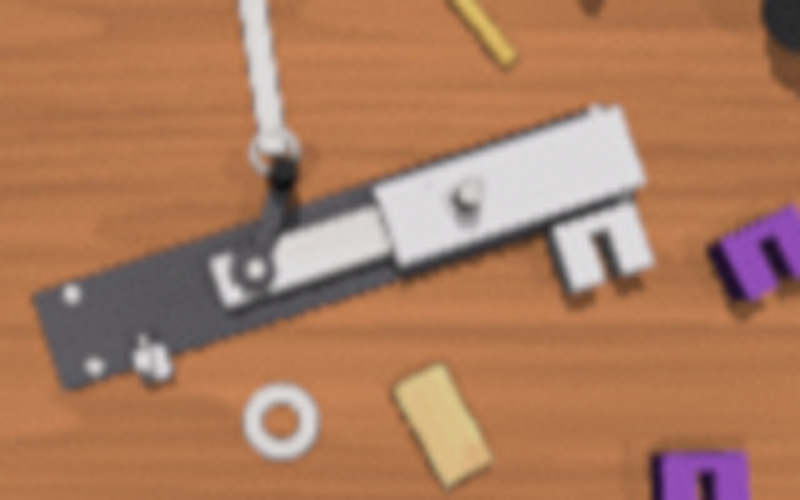

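The crop confirms it: the steel pin stands in the silver bracket at about (363,208), and the white notch block touches the bracket, its slot at about (390.5,218) opening to -x. The pointer clamp is at about (300,242) and the open lever's grip at about (326,205).

```bash
cat > ax.py <<'E'
from h import *
E
python3 - <<'E'
from h import *
m,a,d=load('top')
c=lambda l:[(270+(u+.5)/5-.5,170+(v+.5)/5-.5) for u,v in l]
P=onz(m,c([(377,185),(402,265),(645,183),(618,105)]),.052); print(P.round(4))
ey=(P[0]+P[1]-P[2]-P[3])[:2]; ey/=np.linalg.norm(ey); print('ey',ey,np.degrees(np.arctan2(ey[1],ey[0])),np.linalg.norm((P[0]+P[1]-P[2]-P[3])/2),np.linalg.norm(P[0]-P[1]))
ex=np.array([ey[1],-ey[0]])
end=(P[0]+P[1])[:2]/2; print('bore',end-.05*ey, 'pin top',onz(m,c([(468,190)]),.105),'ex',ex)
print('grip top',onz(m,c([(284,172)]),.099)); print('notch~',onz(m,c([(601,240),(605,275)]),.052))
print('pivot',onz(m,c([(255,268)]),.045),'ptr',onz(m,c([(150,340)]),.05))
L=onz(m,c([(212,258),(232,310)]),.036);print('legend',L.mean(0),L)
o=r.get_obs();print(o['tcp_pos'],o['orientation'],o['joint_pos'],o['t'])
from scipy.spatial.transform import Rotation as R
w,x,y,z=o['orientation'];print(R.from_quat([x,y,z,w]).as_matrix().round(3))
print(camera_model('wrist'))
E
```

```text
[[ 0.5261 -0.1325  0.052 ]
 [ 0.4768 -0.1477  0.052 ]
 [ 0.5276 -0.2977  0.052 ]
 [ 0.576  -0.2816  0.052 ]]
ey [-0.31944651  0.94760431] 108.62945561241041 0.15776254368704837 0.051624710575871736
bore [ 0.51741551 -0.18751309] pin top [[ 0.51816395 -0.1840192   0.105     ]] ex [0.94760431 0.31944651]
grip top [[ 0.52930461 -0.07497298  0.099     ]]
notch~ [[ 0.49238694 -0.27012991  0.052     ]
 [ 0.47085457 -0.2723464   0.052     ]]
pivot [[ 0.47517285 -0.0574219   0.045     ]] ptr [[0.43050377 0.00686827 0.05      ]]
legend [ 0.46573181 -0.03688082  0.036     ] [[ 0.48187312 -0.03061022  0.036     ]
 [ 0.44959051 -0.04315141  0.036     ]]
[0.24132585 0.57597784 0.22996867] [-1.51891473e-04  1.97110608e-01  9.80381002e-01 -6.89696826e-04] [ 1.15497554e+00  4.23767934e-01  1.63063536e+00 -1.02327150e-06
  1.08860180e+00 -1.90005494e-02] 0.1
[[-0.922  0.386 -0.001]
 [ 0.386  0.922 -0.001]
 [ 0.    -0.001 -1.   ]]
{'fov_y': 69.27559917839552, 'cx': 321.71332395513326, 'cy': 202.04760749282812, 'dist_coeffs': array([-0.03975796,  0.        ,  0.        ,  0.        ,  0.        ]), 'origin': array([0.16789211, 0.60720239, 0.38384583]), 'rotation': array([0.12353554, 0.82323909, 0.54812913, 0.08106065])}
```

```bash
python3 -m handwheel '[17,-46.5,0,0,0,-8.59,17,-46.5,0,0,0,-8.59,17,-46.5,0,0,0,-8.59,17,-46.5,0,0,0,-8.59,17,-46.5,0,0,0,-8.59,17,-46.5,0,0,0,-8.59,17,-46.5,0,0,0,-8.59,17,-46.5,0,0,0,-8.59]' 0.2
python3 -m handwheel '[17,-46.5,0,0,0,-8.59,17,-46.5,0,0,0,-8.59,17,-46.5,0,0,0,-8.59,17,-46.5,0,0,0,-8.59,17,-46.5,0,0,0,-8.59,17,-46.5,0,0,0,-8.59,17,-46.5,0,0,0,-8.59,17,-46.5,0,0,0,-8.59]'
python3 -m handwheel '[0,0,0,0,0,-1.3,0,0,0,0,0,0]'
python3 - <<'E'
from h import *
m,a,d=grab('wrist'); save('w1.png',a)
m2,a2,d2=grab('top')
o=r.get_obs();print(o['tcp_pos'],o['orientation'],o['joint_pos'],o['t'],o['wrist_force'])
E
```

```text
t: 0.9
tcp_pos: [0.3776, 0.2025, 0.2307]
orientation: [0.0, 0.718, 0.696, 0.0]
wrist_force: [0.7, 0.1, 0.3]
finger_gap: 0.599
grasp_force: 0.0
t: 1.7
tcp_pos: [0.5136, -0.1697, 0.2305]
orientation: [-0.0, 0.986, 0.169, -0.0]
wrist_force: [0.9, 0.1, 0.8]
finger_gap: 0.601
grasp_force: 0.0
t: 1.9
tcp_pos: [0.5131, -0.1684, 0.23]
orientation: [-0.0, 0.987, 0.16, -0.001]
wrist_force: [-0.6, -0.1, 0.8]
finger_gap: 0.604
grasp_force: 0.0
[ 0.51271809 -0.16668099  0.23021984] [-4.74179817e-04  9.86825702e-01  1.61785183e-01 -6.03518199e-04] [-3.36532958e-01  2.98943300e-01  1.81954985e+00  2.98467535e-04
  1.02461322e+00  9.09109245e-01] 2.0 [-0.42503696  0.14287091 -0.53982983]
```

View pics/w1.png

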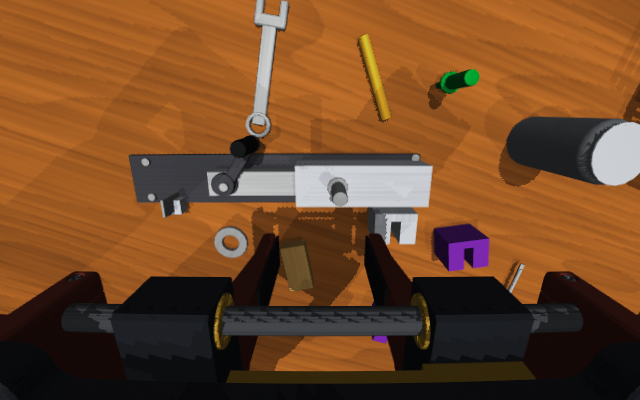

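Wrist view: pin top at (341,198), bracket from (295,165) to (430,206), notch slot at (396,230), lever grip top at (238,148), pivot at (226,184), leg end at (208,184) and pointer at (180,205). I'll enlarge to get the edges.

```bash
python3 - <<'E'
from h import *
m,a,d=load('wrist'); save('w1c.png',a,(150,125,450,275),2.66)
E
```

```text
(no output)
```

View pics/w1c.png

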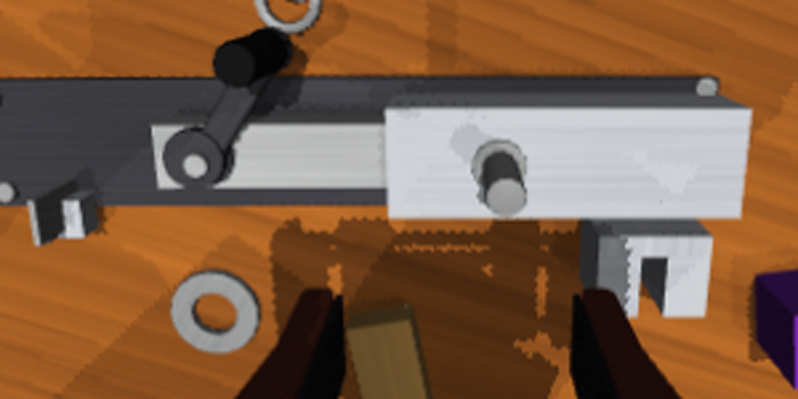

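```bash
python3 - <<'E'
from h import *
m,a,d=load('wrist')
s=800/300
s=2.66
c=lambda l:[(150+(u+.5)/s-.5,125+(v+.5)/s-.5) for u,v in l]
P=onz(m,c([(386,107),(387,218),(741,217),(751,108)]),.052); print(P.round(4))
v=(P[0]+P[1]-P[2]-P[3])[:2]/2; print(np.linalg.norm(v),np.linalg.norm(P[0]-P[1])); ey=v/np.linalg.norm(v);ex=np.array([ey[1],-ey[0]]);print('ey',ey,np.degrees(np.arctan2(ey[1],ey[0])))
O=((P[0]+P[1])/2)[:2]-.05*ey
def show(k,uv,z):
    X=onz(m,c([uv]),z)[0]; q=X[:2]-O; D=bydepth(m,c([uv]),d)[0]; print(k,X.round(4),'br',(1e3*np.array([q@ex,q@ey])).round(1),'dep z',D[2].round(3))
show('bore',(499,163),.057)
show('pintop',(507,196),.105); show('grip top',(235,64),.099); show('slot in',(654,257),.052); show('slot out',(652,316),.052)
show('legend1',(152,125),.036);show('legend2',(158,188),.036);show('pivot',(195,166),.049)
for p in [(30,200),(37,243),(62,195),(67,208),(84,205),(97,195),(75,185)]: show('ptr',p,.05)
# colour mask of depth 0.045-0.055 near pointer
vv,uu=np.mgrid[190:222,158:192]; X=bydepth(m,list(zip(uu.ravel(),vv.ravel())),d)
for h in(.045,):
    k=X[:,2]>h; q=X[k,:2]-O; b=1e3*np.c_[q@ex,q@ey,X[k,2:]]; print(k.sum(),b.round(0).tolist())
E
```

```text
[[ 0.5264 -0.1316  0.052 ]
 [ 0.4781 -0.1467  0.052 ]
 [ 0.5295 -0.2992  0.052 ]
 [ 0.5766 -0.2826  0.052 ]]
0.16000862232569776 0.050608650289625315
ey [-0.31715597  0.94837339] 108.49101713497397
bore [ 0.5194 -0.1857  0.057 ] br [1.5 0.4] dep z 0.079
pintop [ 0.5186 -0.1865  0.105 ] br [ 0.5 -0.1] dep z 0.104
grip top [ 0.5332 -0.0758  0.099 ] br [ 49.4 100.3] dep z 0.099
slot in [ 0.499  -0.2689  0.052 ] br [-44.3 -72. ] dep z 0.031
slot out [ 0.4711 -0.2796  0.052 ] br [-74.1 -73.4] dep z -0.002
legend1 [ 0.4815 -0.0309  0.036 ] br [ 14.6 159.2] dep z 0.036
legend2 [ 0.4527 -0.0399  0.036 ] br [-15.5 159.8] dep z 0.008
pivot [ 0.4733 -0.0576  0.049 ] br [ -1.7 136.5] dep z 0.053
ptr [0.4338 0.0112 0.05  ] br [-17.2 214.3] dep z 0.046
ptr [0.414  0.0047 0.05  ] br [-38.1 214.4] dep z 0.05
ptr [ 0.4409 -0.0026  0.05  ] br [-14.9 198.9] dep z 0.024
ptr [ 0.4355 -0.0059  0.05  ] br [-21.1 197.5] dep z 0.026
ptr [ 0.4394 -0.0132  0.05  ] br [-19.6 189.4] dep z 0.021
ptr [ 0.4461 -0.018   0.05  ] br [-14.9 182.7] dep z 0.009
ptr [ 0.4476 -0.0075  0.05  ] br [-10.2 192.2] dep z 0.011
7
[... 1036 characters left out ...]
30.0, 215.0, 50.0], [-31.0, 215.0, 48.0], [-30.0, 213.0, 50.0], [-31.0, 213.0, 46.0], [-32.0, 216.0, 50.0], [-32.0, 214.0, 50.0], [-32.0, 213.0, 50.0], [-32.0, 213.0, 48.0], [-33.0, 213.0, 46.0], [82.0, 18.0, 384.0], [-33.0, 216.0, 48.0], [-33.0, 214.0, 50.0], [-33.0, 214.0, 49.0], [-34.0, 213.0, 48.0], [-34.0, 213.0, 46.0], [-34.0, 216.0, 50.0], [-34.0, 215.0, 49.0], [-35.0, 214.0, 48.0], [-35.0, 213.0, 48.0], [-35.0, 213.0, 47.0], [-36.0, 217.0, 48.0], [-36.0, 216.0, 48.0], [-36.0, 214.0, 49.0], [-36.0, 213.0, 48.0], [-37.0, 213.0, 47.0], [-37.0, 215.0, 49.0], [-37.0, 215.0, 48.0], [-38.0, 214.0, 47.0], [-38.0, 213.0, 47.0], [-38.0, 215.0, 50.0], [-38.0, 214.0, 50.0], [-39.0, 213.0, 49.0]]
```

```bash
python3 -m handwheel '[5.3,-18.5,-25,0,0,0,0,0,-35,0,0,0,0,0,-35,0,0,0,0,0,-35,0,0,0,0,0,-20,0,0,0,0,0,-10,0,0,0,0,0,0,0,0,0]' -0.2
python3 -m handwheel '[0,0,0,0,0,0,0,0,0,0,0,0,0,0,0,0,0,0,0,0,0,0,0,0,0,0,0,0,0,0]' -1 25
```

```text
t: 2.7
tcp_pos: [0.518, -0.1847, 0.0698]
orientation: [-0.001, 0.987, 0.162, -0.001]
wrist_force: [0.1, 0.0, 1.2]
finger_gap: 0.405
grasp_force: 0.0
t: 3.2
tcp_pos: [0.5196, -0.1862, 0.0719]
orientation: [0.0, 0.987, 0.161, 0.001]
wrist_force: [-1.1, 1.6, 6.7]
finger_gap: 0.181
grasp_force: 25.0
```

```bash
python3 -m handwheel '[0,0,15,0,0,0,0,0,15,0,0,0,0,0,15,0,0,0,0,0,0,0,0,0]'
python3 -m handwheel '[-8,-22,0,0,0,0,-8,-22,0,0,0,0,-8,-22,0,0,0,0,-7,-21,0,0,0,0,0,0,0,0,0,0]'
python3 - <<'E'
from h import *
m,a,d=grab('wrist'); save('w2.png',a,(220,140,480,335),3)
o=r.get_obs();print(o['tcp_pos'],o['finger_gap'],o['wrist_force'])
m,a,d=grab('side');
E
```

```text
t: 3.6
tcp_pos: [0.5203, -0.1868, 0.1186]
orientation: [0.001, 0.987, 0.161, 0.002]
wrist_force: [-0.1, -0.4, -0.8]
finger_gap: 0.177
grasp_force: 25.0
t: 4.1
tcp_pos: [0.4871, -0.275, 0.1158]
orientation: [0.0, 0.987, 0.16, 0.0]
wrist_force: [0.5, 0.3, -0.4]
finger_gap: 0.179
grasp_force: 25.0
[ 0.48731429 -0.27384292  0.11567703] 0.17814402025636622 [-0.11947225  0.26291695 -1.216318  ]
```

View pics/w2.png

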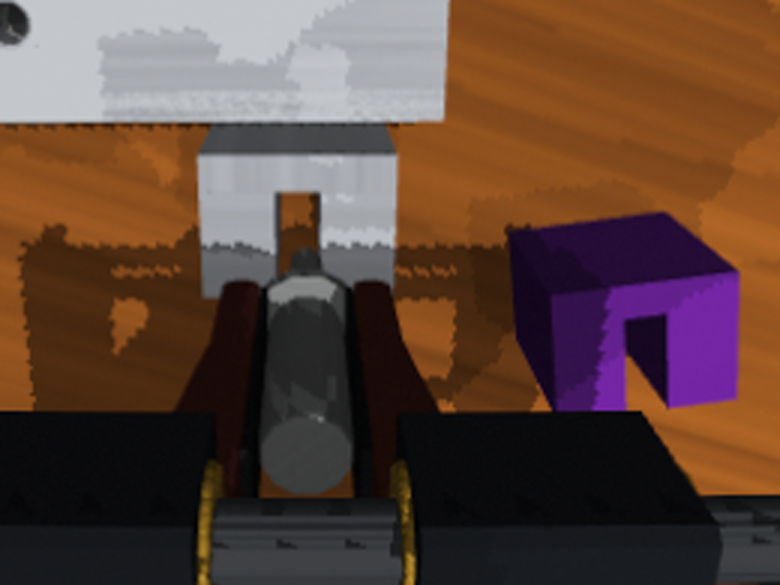

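The crop shows the pin held upright above the block, with the slot's closed edge at about (298,192), the block top from (198,153) to (397,153), and the empty bore at (14,20).

```bash
python3 - <<'E'
from h import *
m,a,d=load('wrist'); s=3
O=np.array([.5181,-.1866]);ey=np.array([-.3172,.9484]);ex=np.array([ey[1],-ey[0]])
c=lambda l:[(220+(u+.5)/s-.5,140+(v+.5)/s-.5) for u,v in l]
def show(k,uv,z):
    X=onz(m,c([uv]),z)[0]; q=X[:2]-O; print(k,X.round(4),'br',(1e3*np.array([q@ex,q@ey])).round(1))
for k,p in dict(inl=(277,192),inr=(320,192),c1=(198,153),c2=(397,153),bl=(203,297),bore=(14,20),bend=(448,122)).items(): show(k,p,.052)
show('pintop',(306,455),.105+.0455)
for t in ['tcp']:
    q=r.get_obs()['tcp_pos'][:2]-O; print(q@ex*1e3,q@ey*1e3)
E
```

```text
inl [ 0.4973 -0.264   0.052 ] br [-44.3 -66.8]
inr [ 0.5008 -0.2747  0.052 ] br [-44.3 -78.1]
c1 [ 0.5009 -0.2414  0.052 ] br [-33.7 -46.5]
c2 [ 0.5171 -0.2903  0.052 ] br [-33.8 -98. ]
bl [ 0.4624 -0.2541  0.052 ] br [-74.3 -46.3]
bore [ 0.5193 -0.1882  0.052 ] br [ 0.6 -1.9]
bend [ 0.529  -0.2999  0.052 ] br [ -25.6 -110.9]
pintop [ 0.4871 -0.2753  0.1505] br [-57.5 -74.3]
-56.40224359536098 -72.31075530910766
```

```bash
python3 -m handwheel '[-0.5,1.6,0,0,0,0,0,0,-8,0,0,0,0,0,-6,0,0,0,0,0,-6,0,0,0,0,0,-8,0,0,0,0,0,-8,0,0,0,0,0,-4,0,0,0,0,0,0,0,0,0]'
python3 - <<'E'
from h import *
m,a,d=grab('wrist'); save('w3.png',a,(220,140,480,335),3)
E
```

```text
t: 5.0
tcp_pos: [0.4868, -0.2712, 0.0748]
orientation: [-0.0, 0.987, 0.161, -0.001]
wrist_force: [-0.1, 0.1, -0.8]
finger_gap: 0.177
grasp_force: 25.0
```

View pics/w3.png

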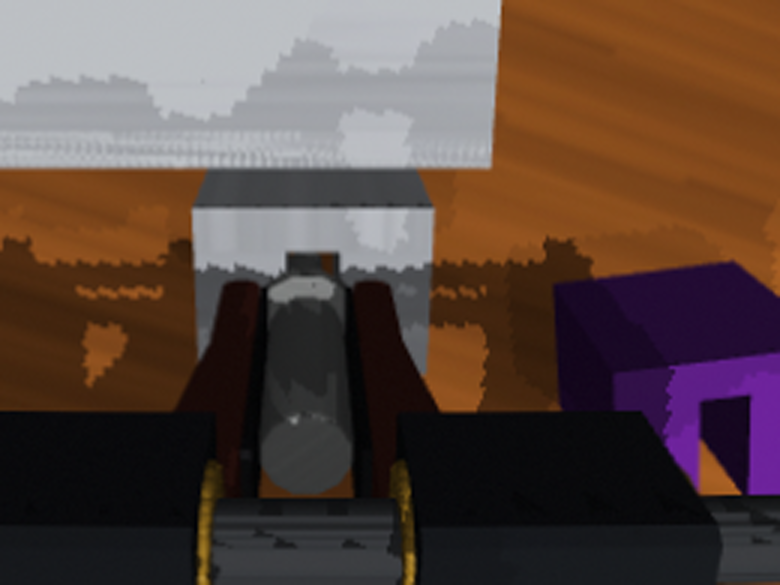

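The shank is in the slot with no force. Slot centre is at 313 and pin at 306, so the pin sits about 1.3 mm too far to +y. I'll correct that and lower.

```bash
python3 -m handwheel '[0.4,-1.2,0,0,0,0,0,0,-2,0,0,0,0,0,-2,0,0,0,0,0,0,0,0,0]'
```

```text
t: 5.45
tcp_pos: [0.488, -0.2729, 0.0719]
orientation: [0.0, 0.987, 0.161, 0.0]
wrist_force: [0.4, -0.0, 0.9]
finger_gap: 0.179
grasp_force: 25.0
```

```bash
python3 -m handwheel '[0,0,-1,0,0,0,0,0,-1,0,0,0,0,0,0,0,0,0]'
```

```text
t: 5.75
tcp_pos: [0.4881, -0.2729, 0.0718]
orientation: [0.0, 0.987, 0.161, 0.0]
wrist_force: [-5.8, 3.8, 22.0]
finger_gap: 0.179
grasp_force: 25.0
```

Collar is seated (22 N). Ease off, release and lift clear.

```bash
python3 -m handwheel '[0,0,1.3,0,0,0,0,0,0,0,0,0]'
python3 -m handwheel '[0,0,0,0,0,0,0,0,0,0,0,0,0,0,0,0,0,0,0,0,0,0,0,0]' -0.2
python3 -m handwheel '[0,0,20,0,0,0,0,0,30,0,0,0,0,0,30,0,0,0,0,0,0,0,0,0]'
python3 - <<'E'
from h import *
m,a,d=grab('wrist'); save('w4.png',a,(120,100,480,320),2.2)
E
```

```text
t: 5.95
tcp_pos: [0.4881, -0.2729, 0.0719]
orientation: [0.0, 0.987, 0.161, 0.0]
wrist_force: [-2.4, 0.9, 10.1]
finger_gap: 0.179
grasp_force: 25.0
t: 6.35
tcp_pos: [0.4876, -0.2726, 0.0707]
orientation: [-0.0, 0.987, 0.161, -0.0]
wrist_force: [-0.1, 0.9, -0.3]
finger_gap: 0.401
grasp_force: 0.0
t: 6.75
tcp_pos: [0.4899, -0.2739, 0.1545]
orientation: [0.002, 0.987, 0.161, 0.003]
wrist_force: [-0.6, -0.4, -0.3]
finger_gap: 0.401
grasp_force: 0.0
```

View pics/w4.png

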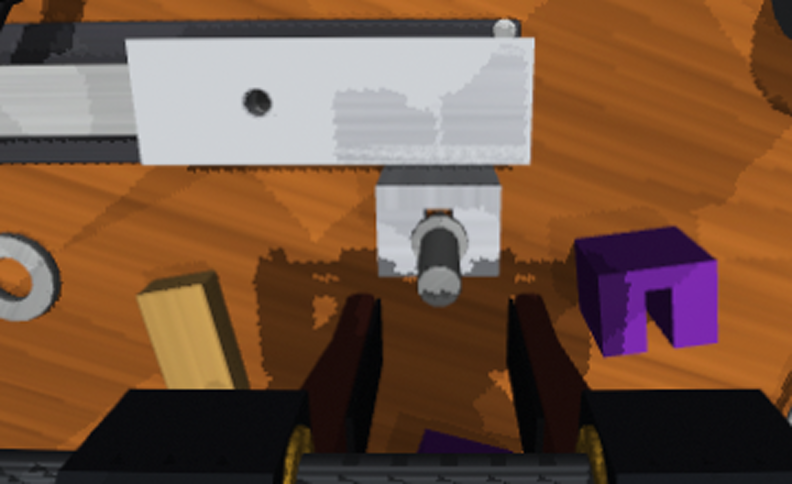

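Pin is parked upright in the slot at about (438,240), collar on the block and clear of the fingers. On to the lever grip.

```bash
python3 -m handwheel '[9,39.4,0,0,0,0,9,39.4,0,0,0,0,9,39.4,0,0,0,0,9,39.4,0,0,0,0,9,39.4,0,0,0,0,0,0,0,0,0,0]' 0
python3 - <<'E'
from h import *
m,a,d=grab('wrist'); save('w5.png',a)
O=np.array([.5181,-.1866]);ey=np.array([-.3172,.9484]);ex=np.array([ey[1],-ey[0]])
vv,uu=np.mgrid[0:400:1,0:640:1]; X=bydepth(m,list(zip(uu.ravel(),vv.ravel())),d)
q=X[:,:2]-O; b=1e3*np.c_[q@ex,q@ey,X[:,2]]
k=(b[:,2]>94)&(b[:,2]<103)&(abs(b[:,0]-49)<25)&(abs(b[:,1]-100)<25)
print(k.sum(),b[k].mean(0),b[k].min(0),b[k].max(0),X[k].mean(0))
o=r.get_obs();print(o['tcp_pos'])
# leg & pointer
k=(b[:,2]>46)&(b[:,2]<54)&(b[:,1]>195)&(b[:,1]<230)&(abs(b[:,0]+28)<14); print('ptr',k.sum(),np.percentile(b[k],[5,50,95],axis=0) if k.any() else 0)
k=(b[:,2]>33)&(b[:,2]<39)&(abs(b[:,0])<12)&(b[:,1]>120); print('leg',k.sum(),np.percentile(b[k],[1,50,99,100],axis=0)[:,1] if k.any() else 0)
E
```

```text
t: 7.4
tcp_pos: [0.5325, -0.0718, 0.1496]
orientation: [-0.001, 0.987, 0.163, -0.001]
wrist_force: [-0.4, -0.4, -0.1]
finger_gap: 0.501
grasp_force: 0.0
400 [ 50.06572661 101.49395     98.38307808] [40.99400061 92.91700775 94.05512271] [ 57.82971552 109.86969158 100.36072742] [ 0.53338726 -0.07447108  0.09838308]
[ 0.53219764 -0.07361052  0.14965233]
ptr 41 [[-25.07626841 213.0276871   46.59551402]
 [-20.74375255 214.11835119  48.98153852]
 [-17.12801363 216.05847239  50.01997943]]
leg 58 [120.65402254 122.65841684 160.25023836 160.27838672]
```

View pics/w5.png

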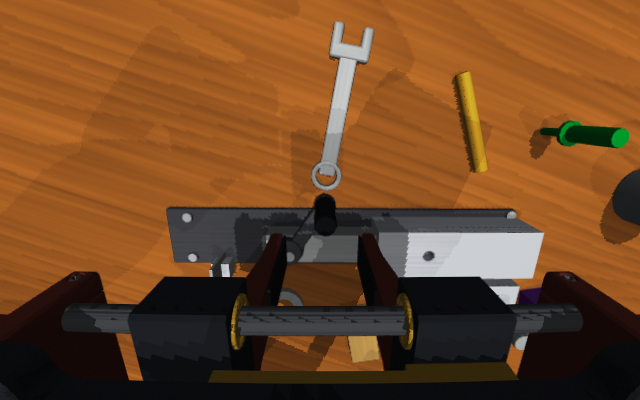

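Lever grip top is at (325,220), within 2 mm of the jaws' centre line. Pointer is at bracket y ≈ 214.5 and leg end at ≈ 159.7. Descend and grip.

```bash
python3 -m handwheel '[1,-1.5,-25,0,0,0,0,0,-25,0,0,0,0,0,-20,0,0,0,0,0,-10,0,0,0,0,0,-5,0,0,0,0,0,0,0,0,0]'
python3 -m handwheel '[0,0,0,0,0,0,0,0,0,0,0,0,0,0,0,0,0,0,0,0,0,0,0,0,0,0,0,0,0,0]' -1 40
```

```text
t: 8.05
tcp_pos: [0.5333, -0.0777, 0.0655]
orientation: [-0.0, 0.987, 0.161, -0.001]
wrist_force: [-0.7, 0.2, -1.4]
finger_gap: 0.498
grasp_force: 0.0
t: 8.55
tcp_pos: [0.5339, -0.0771, 0.0665]
orientation: [0.0, 0.987, 0.161, 0.0]
wrist_force: [-0.4, 0.8, 4.3]
finger_gap: 0.194
grasp_force: 40.0
```

```bash
python3 -m handwheel '[-2.1,6.2,0,0,0,0,-2.1,6.2,0,0,0,0,-2.1,6.2,0,0,0,0,-2.1,6.2,0,0,0,0,-2.1,6.2,0,0,0,0,-2.1,6.2,0,0,0,0,-2.1,6.2,0,0,0,0,-2.1,6.2,0,0,0,0]'
python3 -m handwheel '[0,0,0,0,0,0,0,0,0,0,0,0]'
cat > leg.py <<'E'
from h import *
O=np.array([.5181,-.1866]);ey=np.array([-.3172,.9484]);ex=np.array([ey[1],-ey[0]])
vv,uu=np.mgrid[0:400,0:640]
def run(n):
    m,a,d=grab(n); X=bydepth(m,list(zip(uu.ravel(),vv.ravel())),d); q=X[:,:2]-O; b=1e3*np.c_[q@ex,q@ey,X[:,2]]
    def st(k,c,lab): print(n,lab,k.sum(),np.percentile(b[k][:,c],[1,5,50,95,99]).round(1) if k.any() else '')
    st((b[:,2]>47)&(b[:,2]<53)&(b[:,1]>200)&(b[:,1]<230)&(abs(b[:,0]+28)<12),1,'ptr y')
    st((b[:,2]>33)&(b[:,2]<39)&(abs(b[:,0])<13)&(b[:,1]>150)&(b[:,1]<240),1,'leg y')
    st((b[:,2]>94)&(b[:,2]<103)&(abs(b[:,0]-25)<40)&(abs(b[:,1]-150)<50),0,'grip x')
    st((b[:,2]>94)&(b[:,2]<103)&(abs(b[:,0]-25)<40)&(abs(b[:,1]-150)<50),1,'grip y')
    return a
for n in('wrist','top','side'): a=run(n); save(f'leg_{n}.png',a)
o=r.get_obs(); q=o['tcp_pos'][:2]-O; print('tcp br',q@ex*1e3,q@ey*1e3,o['wrist_force'],o['t'])
E
python3 leg.py
```

```text
t: 9.35
tcp_pos: [0.5224, -0.0279, 0.067]
orientation: [0.002, 0.987, 0.161, 0.006]
wrist_force: [14.1, -3.2, -8.7]
finger_gap: 0.189
grasp_force: 40.0
t: 9.55
tcp_pos: [0.5218, -0.0277, 0.0669]
orientation: [0.001, 0.987, 0.161, 0.005]
wrist_force: [11.8, -0.6, -6.9]
finger_gap: 0.194
grasp_force: 40.0
wrist ptr y 0 
wrist leg y 70 [150.8 152.8 159.2 161.5 161.5]
wrist grip x 1122 [44.7 46.  54.5 64.  64.9]
wrist grip y 1122 [139.5 141.1 149.2 157.9 159.3]
top ptr y 0 
top leg y 0 
top grip x 0 
top grip y 0 
side ptr y 10 [211.3 211.4 212.3 215.5 216.6]
side leg y 51 [150.6 151.3 162.  196.3 201.3]
side grip x 35 [40.6 41.2 43.2 50.8 51.8]
side grip y 35 [127.4 128.8 149.4 162.2 165.5]
tcp br 53.84770923747149 149.4179366526331 [11.48514155 -1.73390556 -6.89743133] 9.7
```

```bash
python3 -m handwheel '[-1.1,3.3,0,0,0,0,-1.1,3.3,0,0,0,0,-1.1,3.3,0,0,0,0,-1.1,3.3,0,0,0,0,0,0,0,0,0,0,0,0,0,0,0,0]'; python3 leg.py
python3 - <<'E'
import cv2
a=cv2.imread('pics/leg_side.png')[160:280,240:400]; cv2.imwrite('pics/ls1.png',cv2.resize(a,None,fx=5,fy=5,interpolation=cv2.INTER_CUBIC))
E
```

```text
t: 10.3
tcp_pos: [0.5179, -0.0145, 0.067]
orientation: [0.001, 0.987, 0.161, 0.005]
wrist_force: [12.3, -1.1, -7.4]
finger_gap: 0.195
grasp_force: 40.0
wrist ptr y 0 
wrist leg y 132 [150.4 150.9 166.6 174.8 175.2]
wrist grip x 1108 [45.2 46.5 54.8 64.1 64.8]
wrist grip y 1108 [153.8 154.8 162.9 171.6 172.6]
top ptr y 0 
top leg y 0 
top grip x 0 
top grip y 0 
side ptr y 11 [210.7 210.8 212.7 214.8 215.5]
side leg y 75 [150.6 152.2 169.1 209.6 213.9]
side grip x 34 [40.9 41.1 43.4 51.6 52.6]
side grip y 34 [140.9 141.5 156.3 177.8 179.6]
tcp br 54.38996157338886 163.19842801740356 [12.30325147 -1.57560971 -7.82007573] 10.45
```

View pics/ls1.png

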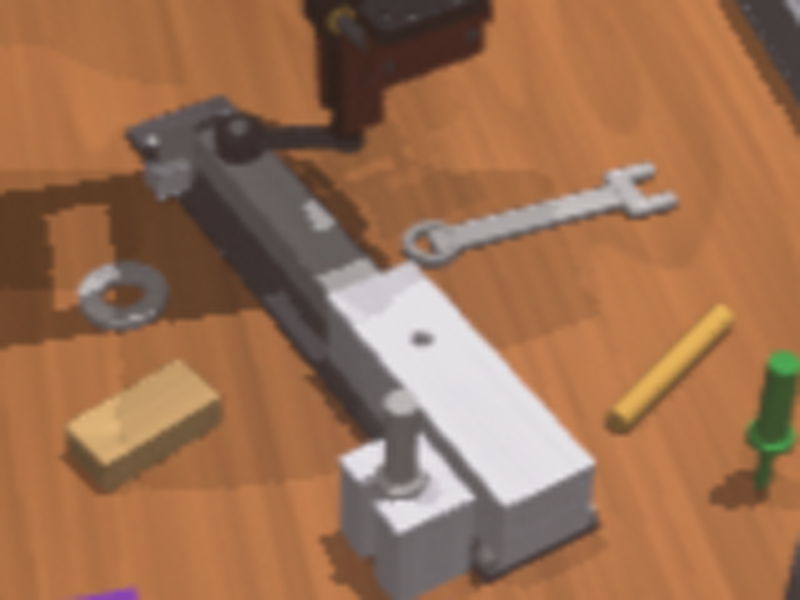

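The side crop shows the leg end beside the pointer, lever still open, and the pin parked. Leg end is about 213; I'll add 1.5 mm, then begin the swing along the circle.

```bash
cat > est.py <<'E'
import numpy as np
from workcell import r
O=np.array([.5181,-.1866]);ey=np.array([-.3172,.9484]);ex=np.array([ey[1],-ey[0]])
o=r.get_obs(); q=(o['tcp_pos'][:2]-O)*1e3; x,y=q@ex,q@ey; f=o['wrist_force'][:2]
print('grip br',x,y,'theta',np.arcsin(min(1,x/60)),'leg',y+25+np.sqrt(max(0,3600-x*x)),'F br',f@ex,f@ey,o['wrist_force'][2],o['t'])
E
python3 -m handwheel '[-0.5,1.4,0,0,0,0,0,0,0,0,0,0]' >/dev/null; python3 est.py
python3 -m handwheel '[-0.4,-5.3,0,0,0,0,-0.4,-5.3,0,0,0,0,-1.8,-5.1,0,0,0,0,-1.8,-5.1,0,0,0,0,0,0,0,0,0,0]' >/dev/null; python3 est.py
```

```text
grip br 54.53945890195871 164.55978284843934 theta 1.1408568579943286 leg 214.56872970114702 F br 12.872699584134017 -6.077370026220895 -8.64596623346472 10.65
grip br 41.325448827624456 146.20911566369645 theta 0.7597738150055714 leg 214.70862461719375 F br 4.984842358184808 -6.494485291638739 -3.4928226926733217 11.15
```

Leg holds at 214.6. Continue.

```bash
python3 -m handwheel '[-2.8,-4.6,0,0,0,0,-2.8,-4.6,0,0,0,0,-3.7,-4,0,0,0,0,-3.7,-4,0,0,0,0,0,0,0,0,0,0]' >/dev/null; python3 est.py
python3 -m handwheel '[-4.5,-3.2,0,0,0,0,-4.5,-3.2,0,0,0,0,-5,-2.3,0,0,0,0,-5,-2.3,0,0,0,0,0,0,0,0,0,0,0,0,0,0,0,0]' >/dev/null; python3 est.py
```

```text
grip br 22.22078152932522 134.46509497837502 theta 0.3793818653764932 leg 215.198719194157 F br 2.521533615762955 -6.831258399341715 -0.2266986843164994 11.65
grip br 1.969364634795646 129.7816793666537 theta 0.032828640273819654 leg 214.74935068158152 F br 4.183835255576054 -6.894885266278504 -3.0424961455963926 12.25
```

```bash
python3 -m handwheel '[-1.9,-0.6,0,0,0,0,-1.9,-0.6,0,0,0,0,0,0,0,0,0,0,0,0,0,0,0,0]' >/dev/null; python3 est.py;  python3 leg.py
python3 - <<'E'
from h import *
m,a,d=load('wrist'); print(a.shape); save('w6.png',a,(60,100,380,290),2.5)
E
```

```text
grip br 1.4376545380842245 128.93426626789778 theta 0.023963202320732138 leg 213.91704004028284 F br 16.159511685649505 -5.4098081853424 -11.342042899427685 12.65
wrist ptr y 137 [212.5 212.8 214.2 215.8 216. ]
wrist leg y 956 [150.3 152.4 175.6 212.4 213.4]
wrist grip x 1468 [-7.8 -6.1  4.5 13.3 13.6]
wrist grip y 1468 [110.7 113.7 128.7 144.2 147.1]
top ptr y 0 
top leg y 0 
top grip x 0 
top grip y 0 
side ptr y 9 [210.7 210.9 212.  215.1 215.1]
side leg y 28 [150.4 151.6 172.2 209.9 210.4]
side grip x 32 [-11.6 -11.4  -9.8  -3.4  -2.4]
side grip y 32 [107.1 108.2 126.2 141.6 145.2]
tcp br 1.4378017118323525 128.94154499958492 [ 17.02349021  -0.5938618  -12.01553272] 12.8
(400, 640, 3)
```

View pics/w6.png

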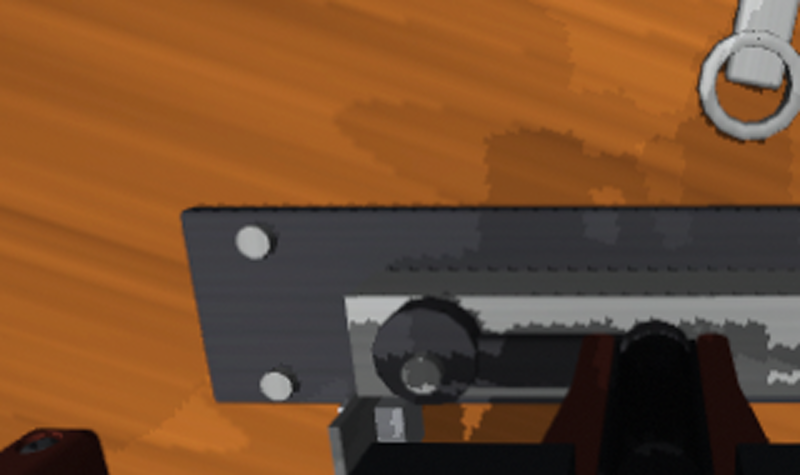

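Lever lies back along the leg, against its stop (16 N). Leg end edge runs from (345,297) to (353,398), blade tip at about (340,410). I'll measure the residual.

```bash
python3 - <<'E'
from h import *
m,a,d=load('wrist'); O=np.array([.5181,-.1866]);ey=np.array([-.3172,.9484]);ex=np.array([ey[1],-ey[0]])
# leg edge: subpixel gradient along rows
g=cv2.cvtColor(a,cv2.COLOR_RGB2GRAY).astype(float)
def br(uv,z): q=(onz(m,[uv],z)[0][:2]-O)*1e3; return (q@ex).round(1),(q@ey).round(1)
for v in range(222,256,4):
    gr=np.diff(g[v,185:215]); i=np.argmax(np.abs(gr)); print(v,185+i+.5,br((185+i+.5,v),.036))
vv,uu=np.mgrid[255:290,185:215]; X=bydepth(m,list(zip(uu.ravel(),vv.ravel())),d); q=1e3*(X[:,:2]-O); b=np.c_[q@ex,q@ey,1e3*X[:,2]]
k=(b[:,2]>48.7)&(b[:,2]<52)&(b[:,1]>205)&(b[:,1]<225); print(k.sum(),np.percentile(b[k][:,1],[2,50,98]),np.percentile(b[k][:,0],[2,98]))
E
```

```text
222 197.5 (np.float64(12.0), np.float64(213.5))
226 198.5 (np.float64(9.1), np.float64(213.2))
230 198.5 (np.float64(6.1), np.float64(213.5))
234 209.5 (np.float64(3.1), np.float64(206.2))
238 208.5 (np.float64(0.1), np.float64(207.2))
242 208.5 (np.float64(-2.9), np.float64(207.6))
246 209.5 (np.float64(-5.9), np.float64(207.2))
250 210.5 (np.float64(-9.0), np.float64(206.8))
254 213.5 (np.float64(-12.1), np.float64(205.0))
99 [212.6734441  214.34770577 215.9404971 ] [-31.70685239 -17.55870816]
```

```bash
python3 -m handwheel '[0.8,1.4,0,0,0,0,0,0,0,0,0,0,0,0,0,0,0,0]' >/dev/null; python3 est.py
cat > fin.py <<'E'
from h import *
m,a,d=grab('wrist'); O=np.array([.5181,-.1866]);ey=np.array([-.3172,.9484]);ex=np.array([ey[1],-ey[0]])
g=cv2.cvtColor(a,cv2.COLOR_RGB2GRAY).astype(float)
def br(uv,z): q=(onz(m,[uv],z)[0][:2]-O)*1e3; return (q@ex).round(1),(q@ey).round(1)
for v in range(220,250,4):
    i=np.argmax(np.abs(np.diff(g[v,190:204]))); print(v,br((190+i+.5,v),.036))
vv,uu=np.mgrid[255:290,180:215]; X=bydepth(m,list(zip(uu.ravel(),vv.ravel())),d); q=1e3*(X[:,:2]-O); b=np.c_[q@ex,q@ey,1e3*X[:,2]]
k=(b[:,2]>48.7)&(b[:,2]<52)&(b[:,1]>205)&(b[:,1]<225); print(k.sum(),np.percentile(b[k][:,1],[2,50,98]))
E
python3 fin.py
```

```text
grip br 1.6098545204506678 130.36962349363705 theta 0.0268341289689104 leg 215.34802267553408 F br 13.276900561053703 -5.015045063922667 -9.46892244955965 13.1
220 (np.float64(13.6), np.float64(214.8))
224 (np.float64(10.7), np.float64(214.4))
228 (np.float64(7.7), np.float64(214.8))
232 (np.float64(4.7), np.float64(214.4))
236 (np.float64(1.8), np.float64(214.8))
240 (np.float64(-1.3), np.float64(214.5))
244 (np.float64(-4.3), np.float64(214.8))
248 (np.float64(-7.4), np.float64(214.5))
89 [212.99187905 214.45768263 216.09744971]
```

Leg end is at 214.6 and the pointer at 214.5. The lever is pressed on its stop and the grip is held.

```bash
python3 est.py; python3 -c "
from workcell import r
print(r.finish_job())"
```

```text
grip br 1.6204495904709475 130.35817002785615 theta 0.027010777484666258 leg 215.3362838955391 F br 12.869252220873799 -4.9652046675577415 -10.290303583482164 13.15
the job is handed in; nothing more can be done
None
```

The job is handed in at about 13 s: the pin is parked upright in the notch, the leg end is level with the pointer to within about 0.2 mm by the wrist camera, and the lever is swung home against its stop with its grip still held.

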